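Turn the settled coating bottle over and put it back in its holder

ROBOT

A 7-joint arm with a two-finger parallel gripper is mounted at the origin on the work surface. World frame = base frame: x ahead of the robot, y to its left, z up, the work surface at z = 0. Lengths are in m, angles in degrees, forces in N, time in s.
With the tool pointing down it reaches from about 0.35 to 0.775 m from the base axis. Payload 3.1 kg.
Tool frame: the origin (TCP) lies on the centre line of the jaws, within the pads' length; the fingertips stand 17 mm ahead of it and the grasp point (between the pads) lies 2 mm behind it (robot.tip_reach is the distance from the TCP to the fingertips, in m); z points along the fingers, y is the direction in which the jaws open and shut (so a half turn about z gives the same grasp; the last joint's range is limited). The gripper opens to 85 mm and grips with 20 to 120 N. Pads are 22 mm wide; open, the fingers measure 114 mm over their backs; the gripper's body (76 mm by 85 mm) begins 54 mm behind the grasp point. The pads swing forward as they close: fully open they stand 13 mm farther back than shut.
Start: joints at [-77.848, 17.813, 0.802, 86.603, -0.252, 75.585, -1.558], TCP at [0.138, 0.532, 0.248] pointing down, gripper open.
Joint ranges: [-154.91, 154.91], [-16.99, 109.72], [-72.82, 74.43], [7.12, 147.25], [-82.49, 262.49], [11.32, 116.49], [-174.64, 174.64]. Speed limits (degrees/s): [159.86, 159.86, 180, 180, 180, 180, 180].

INTERFACE

Orientations are given as [roll, pitch, yaw] about the fixed x, y, z axes, in that order (R = Rz(yaw) Ry(pitch) Rx(roll)).
In Python, from station import robot, fingers, vision, workorder, recognise gives the robot as it stands. Calls block until the motion is done:
- robot.move_to(position, orientation): joint-space move of the TCP to a pose.
- robot.line_to(position, orientation=None, velocity=0.15, f_stop=None): straight line of the TCP; orientation=None keeps the orientation; velocity is the mean speed in m/s. With f_stop (N) it stops when the force on the tool has changed by that much, and returns True; else False.
- robot.move_j(angles): joint-space move.
- fingers.gripper_to(opening, force=None): opening from 0.0 (shut) to 1.0 (fully open); force is the grip in N (None keeps the last); returns when the fingers have stopped.
- robot.pause(seconds).
- robot.inverse_kinematics(position, orientation): joint angles nearest the present ones, or None.
- vision.grab_frame(name): name is "scene" or "side" or "wrist"; returns the picture (400x640x3 uint8, red, green, blue); there is no depth.
- vision.calibration(name): a dict with "mtx" (3x3 intrinsics, pixels), "k1" (the pictures are not rectified: a ray, as slopes to the right and down, at radius r is drawn at 1 + k1 r^2 times it, then the intrinsics apply), "extrinsics" (4x4, takes a point from world to camera coordinates); the wrist camera has in their place "T_tool_cam" (4x4, takes a point from camera to tool coordinates, whose origin is the TCP and whose axes are the flange's). Camera axes: x right, y up, looking along -z (the intrinsics and any distortion apply to the point x, -y, -z); pixel columns grow to the right and rows downward; lengths in m; the calibration is good to about 2 mm. A picture is of the moment at which its call begins: read the wrist's pose just before it. calibration takes no time and is no camera call.
A pose or a line that the arm cannot do raises robot.PlanningError and nothing moves.
- workorder.close_job(): hands the job in, once; it reports no verdict.
Trained networks look in the newest picture that a camera, given by its name, has taken for a name from the list of things; names that differ only in an ending like _2 or _b are one class to them, and where a whole thing is asked for, a point or a joint stands for the part that bears it (a point fixed in the world has none). Each returns a list of dicts, best first, with "p" (0 to 1); they miss things now and then, are a little off and sometimes report something else, mostly with a low value. They report only what shows in the picture. A call takes as long as a camera call. They do not tell look-alikes from the thing itself.
- recognise(label, camera): "rect" ([centre column, centre row, width, height] in pixels, round what is visible of it).
Readings, each from a call of its own:
- robot.current_time_s(): time.
- robot.current_joint_positions(): joint angles.
- robot.current_dq(): joint speeds.
- robot.current_joint_torque(): joint torques, N m.
- robot.current_tool_pos(): TCP position.
- robot.current_eef_rot(): TCP orientation.
- robot.current_contact_force(): force on the tool from outside, world axes, zero at the start.
- robot.current_torque(): the same for the moment, N m.
- robot.current_finger_gap(): opening from 0.0 (shut) to 1.0 (fully open).
Only numpy, scipy, OpenCV 4.12 (cv2) and the standard library are available. Lean on these libraries where they do the work, as an engineer would, in place of code of your own. Each camera call takes 0.05 s, during which the arm holds its last target. There are 200 camera calls.

TASK

The square white coating bottle has settled: turn it upside down and let it stand by itself on its cap on the bench mat for at least a second. Then turn it upright again and put it away, standing in the square holder. Never let it drop or fall over, and leave the round bottle, the dropper bottle and the screwdriver where they are.

Things in the scene. Friction and masses are not known exactly. Their poses are not given: they have to be found in the camera images.
- bottle: Closed square white plastic bottle, about 250 g; starts upright on the mat. Flat-sided body 52 x 52 mm, 90 mm tall (paper labels on two sides), sloping shoulder to 98 mm, black round screw cap 44 mm across from 98 to 124 mm (its top). Centre of mass about 57 mm up. It can also stand on its cap or lie on a side. Origin: centre of the underside; z towards the cap; x, y square to the sides
- bottle_mid (a point): Centre of the bottle's square body, 45 mm above its underside on its axis; its axes are the bottle's
- bottle_cap (a point): Centre of the flat top of the bottle's cap, 124 mm above its underside
- square_holder: The bottle's own place: low open square steel tray fixed on the bench, 74 x 74 mm outside, 64 x 64 mm inside, rim 16 mm and inner floor 5 mm above the bench. A small sloping label plate with an embossed square reaches 70 mm out on its +x side, below 26 mm high. Origin: centre of the underside; z up; x, y square to the walls
- square_holder_floor (a point): Centre of the square holder's inner floor
- round_holder: Low round steel tray fixed on the bench, belonging to another container, empty: 74 mm across outside, 64 mm inside, rim 16 mm high, with the same label plate but an embossed ring. Not for the square bottle. Origin at the centre of its underside
- round_bottle: Bystander: round white bottle, 48 mm across, 105 mm tall, standing. Origin at the centre of its underside
- dropper: Bystander: small clear dropper bottle with a thin tip, 36 mm across, 95 mm tall, standing. Origin at the centre of its underside
- screwdriver: Bystander: screwdriver 200 mm long lying on the bench along its own x, handle to -x
There are look-alikes about, which are no part of the job. Leave any pink look-alike of the bottle alone.

How it is judged:
By the outcome, as a careful person would: the job done as asked, in the order asked, and still so for the second after the job is handed in, with the robot touching nothing.
It also fails if it takes over 72 s, if anything falls off the work surface, if the arm or the gripper's body presses on something with over 40 N, if the wrist force passes 120 N, or if a joint passes its speed limit or range.

## Working session

There is one attempt and no reset: what is moved stays moved. The work goes in short steps, each a Python script; the robot and the scene stay as the last script left them, time stands still between calls to the robot, and variables do not carry over. Pictures are saved under pics/ and viewed, about 8 in all and at most 12, crops included, and the job is handed in when it is done.

```bash
mkdir -p pics; ls; python3 - <<'E'
from station import robot, fingers, vision, workorder, recognise
import cv2
for c in ("scene","side"):
    im=vision.grab_frame(c); cv2.imwrite(f"pics/{c}0.png",im[:,:,::-1])
    cal=vision.calibration(c); print(c,cal)
    for l in ("bottle","square_holder","round_holder","round_bottle","dropper","screwdriver"):
        print(l,[( [round(v) for v in d["rect"]],round(d["p"],2)) for d in recognise(l,c)])
print(vision.calibration("wrist"),robot.current_time_s(),robot.current_eef_rot(),robot.tip_reach)
E
```

```text
pics
scene {'mtx': array([[461.5079277 ,   0.        , 321.42886837],
       [  0.        , 461.5079277 , 201.60486748],
       [  0.        ,   0.        ,   1.        ]]), 'k1': -0.05894437409026632, 'extrinsics': array([[ 0.65306575,  0.75729595,  0.00282384, -0.33570657],
       [-0.56398465,  0.48386555,  0.6691752 ,  0.27730186],
       [ 0.50539731, -0.438608  ,  0.74309931, -1.62915366],
       [ 0.        ,  0.        ,  0.        ,  1.        ]])}
bottle [([334, 238, 23, 44], 0.94), ([250, 243, 24, 40], 0.93), ([292, 207, 27, 40], 0.8), ([294, 248, 27, 46], 0.6)]
square_holder [([397, 203, 40, 28], 0.85)]
round_holder [([384, 165, 33, 26], 0.71)]
round_bottle []
dropper [([292, 209, 28, 42], 0.55), ([383, 252, 9, 26], 0.51)]
screwdriver [([384, 253, 10, 24], 0.66), ([206, 238, 36, 53], 0.64)]
side {'mtx': array([[472.95793907,   0.        , 311.9751013 ],
       [  0.        , 472.95793907, 202.75243715],
       [  0.        ,   0.        ,   1.        ]]), 'k1': -0.11972337203568757, 'extrinsics': array([[ 0.99859247, -0.05059263,  0.01592062, -0.5662493 ],
       [ 0.0287
[... 400 characters left out ...]
 29, 37], 0.64)]
dropper [([394, 210, 16, 32], 0.64)]
screwdriver [([235, 347, 102, 14], 0.85)]
{'mtx': array([[303.02679459,   0.        , 322.45286336],
       [  0.        , 303.02679459, 199.22775085],
       [  0.        ,   0.        ,   1.        ]]), 'k1': -0.053722628054492974, 'T_tool_cam': array([[ 5.93436250e-04,  9.57128277e-01,  2.89663786e-01,
         7.42910424e-02],
       [ 9.99998525e-01, -1.03478487e-03,  1.37050782e-03,
        -7.31411367e-05],
       [ 1.61149149e-03,  2.89662545e-01, -9.57127480e-01,
        -1.26603397e-01],
       [ 0.00000000e+00,  0.00000000e+00,  0.00000000e+00,
         1.00000000e+00]])} 0.7 [1.79999083e+02 1.34683259e-03 1.65464645e+02] 0.017
```

```bash
python3 - <<'E'
import cv2,numpy as np
a=cv2.imread("pics/scene0.png")[130:310,170:440]; b=cv2.imread("pics/side0.png")[120:380,160:460]
cv2.imwrite("pics/a.png",cv2.resize(a,(800,533),interpolation=cv2.INTER_CUBIC))
cv2.imwrite("pics/b.png",cv2.resize(b,(690,598),interpolation=cv2.INTER_CUBIC))
E
```

```text
(no output)
```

View pics/a.png

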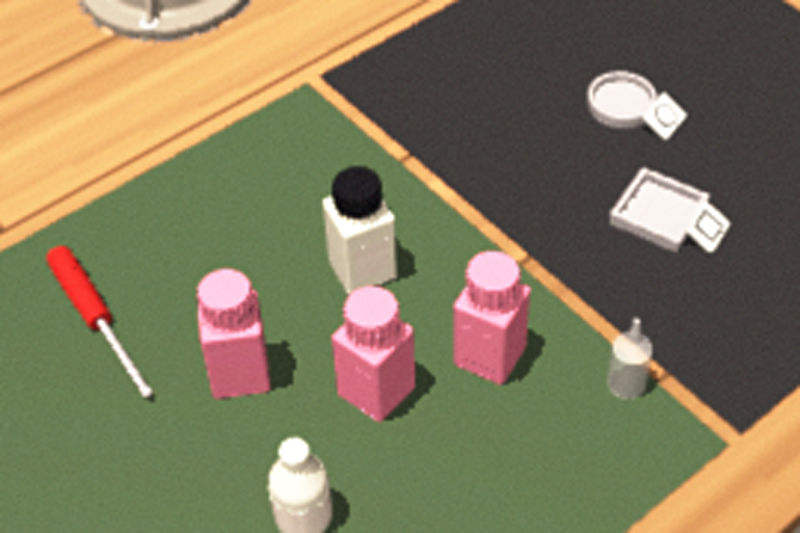

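View pics/b.png

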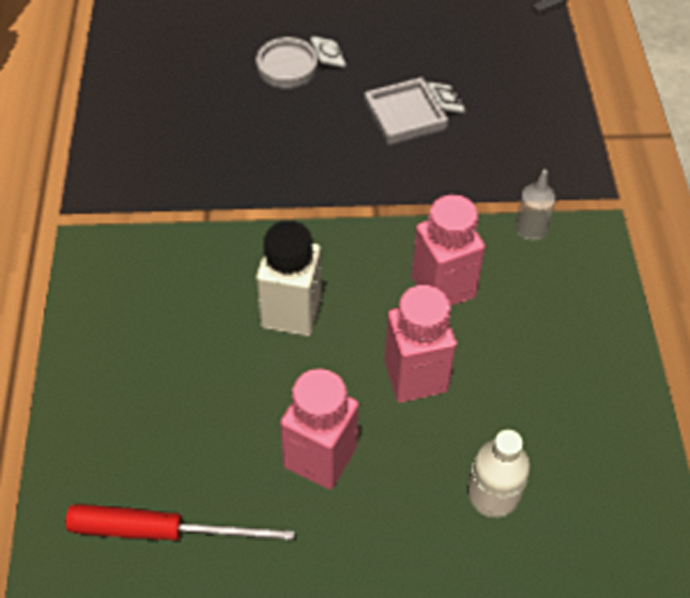

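```bash
cat > h.py <<'E'
from station import robot, fingers, vision, workorder, recognise
import numpy as np, cv2
from scipy.spatial.transform import Rotation as R
def tool_T():
    T=np.eye(4); T[:3,:3]=R.from_euler("xyz",robot.current_eef_rot(),degrees=True).as_matrix(); T[:3,3]=robot.current_tool_pos(); return T
def ray(cam,uv,T=None):
    c=vision.calibration(cam); k=c["k1"]
    x=(np.array(uv,float)-c["mtx"][:2,2])/c["mtx"][0,0]; s=x.copy()
    for _ in range(20): s=x/(1+k*(s@s))
    W=np.linalg.inv(c["extrinsics"]) if "extrinsics" in c else T@c["T_tool_cam"]
    return W[:3,3], W[:3,:3]@np.array([s[0],-s[1],-1])
def at_z(cam,uv,z,T=None):
    o,d=ray(cam,uv,T); return o+d*(z-o[2])/d[2]
def horiz(psi,cam_up,pitch=0):  # tool z along heading psi (deg), tilted down by pitch
    p,q=np.radians(psi),np.radians(pitch)
    z=np.array([np.cos(p)*np.cos(q),np.sin(p)*np.cos(q),-np.sin(q)])
    x=np.array([np.cos(p)*np.sin(q),np.sin(p)*np.sin(q),np.cos(q)])*(1 if cam_up else -1)
    return R.from_matrix(np.c_[x,np.cross(z,x),z]).as_euler("xyz",degrees=True)
E
python3 - <<'E'
from h import *
np.set_printoptions(precision=3,suppress=True)
print("cap",at_z("scene",(290.5,191.8),.124),at_z("side",(285.7,226),.12))
print("base corner scene bottom",at_z("scene",(289,228),0),at_z("side",(286,264),0))
print("holder",at_z("scene",(393.1,200.2),.012),at_z("side",(336.5,167),.012))
S=lambda x,y:at_z("side",(160+x/2.3,120+y/2.3),0)
C=lambda x,y:at_z("scene",(170+x/2.963,130+y/2.963),0)
print("holder label",S(448,98),C(708,226)); print("holder corners side",[S(*p)[:2] for p in((365,98),(428,80),(446,120),(390,140))])
print("pinks",S(450,300),S(420,395),S(320,480)); print("round",S(495,508),"dropper",S(533,232),"roundholder",S(287,80),"mat edges",S(60,212),S(620,205))
p=at_z("scene",(290.5,191.8),.124)
for psi0 in range(-180,180,30):
  for up in (0,1):
    r=[None if (j:=robot.inverse_kinematics([p[0],p[1],z],horiz(psi0,up))) is None else np.round(j) for z in (.06,.2)]
    if r[0] is not None: print(psi0,up,r)
E
```

```text
cap [ 0.505 -0.102  0.124] [ 0.504 -0.107  0.12 ]
base corner scene bottom [ 0.518 -0.125  0.   ] [ 0.501 -0.126  0.   ]
holder [0.644 0.169 0.012] [0.641 0.168 0.012]
holder label [0.695 0.195 0.   ] [0.685 0.196 0.   ]
holder corners side [array([0.596, 0.198]), array([0.674, 0.226]), array([0.689, 0.159]), array([0.62 , 0.129])]
pinks [ 0.665 -0.095  0.   ] [ 0.625 -0.203  0.   ] [ 0.525 -0.287  0.   ]
round [ 0.682 -0.322  0.   ] dropper [ 0.765 -0.011  0.   ] roundholder [ 0.503  0.232 -0.   ] mat edges [0.252 0.036 0.   ] [ 0.869  0.023 -0.   ]
-120 0 [array([-38.,  79.,  38.,  71.,  24., 102., -43.]), array([-39.,  66.,  39.,  76.,  33., 106., -37.])]
-120 1 [array([-24.,  73.,  11.,  70.,  42., 112., 122.]), array([-30.,  61.,  22.,  76.,  42., 113., 134.])]
-90 0 [array([-53.,  72.,  36.,  98.,  41.,  75., -57.]), array([-55.,  56.,  39., 103.,  48.,  81., -50.])]
-90 1 [array([-19.,  65., -12.,  97.,  70., 107., 103.]), array([-13.,  51., -20., 101.,  73., 115., 112.])]
-60 0 [array([-69.,  74.,  39., 124.,  67.,  51., -86.]), array([-67.,  49.,  41., 130.,  77.,  62., -76.
[... 477 characters left out ...]
)]
30 1 [array([ 99.,  85., -52., 127., -73.,  33.,  93.]), array([ 23.,  45.,  32., 136., 255., 111.,  81.])]
60 0 [array([  40.,   64.,   11.,  104.,  -77.,  103., -100.]), array([  32.,   48.,   22.,  109.,  -80.,  111., -110.])]
60 1 [array([ 40.,  64.,  11., 104., -77., 103.,  80.]), array([ 32.,  48.,  22., 109., -80., 111.,  70.])]
90 0 [array([  40.,   70.,    1.,   76.,  -55.,  111., -116.]), array([  40.,   57.,    1.,   81.,  -58.,  116., -124.])]
90 1 [array([ 40.,  70.,   1.,  76., -55., 111.,  64.]), array([ 40.,  57.,   1.,  81., -58., 116.,  56.])]<sys>:0: UserWarning: Gimbal lock detected. Setting third angle to zero since it is not possible to uniquely determine all angles.
```

```bash
python3 - <<'E' 2>/dev/null
from h import *
np.set_printoptions(precision=4,suppress=True)
robot.move_to([.54,0.0,.27],[180,0,165])
T=tool_T(); im=vision.grab_frame("wrist"); np.save("T1.npy",T); cv2.imwrite("pics/w1.png",im[:,:,::-1])
for l in ("bottle","square_holder"): print(l,[([round(v) for v in d["rect"]],round(d["p"],2)) for d in recognise(l,"wrist")])
s=vision.grab_frame("side"); cv2.imwrite("pics/s1.png",cv2.resize(s[0:330,120:520,::-1],(720,594)))
print(robot.current_time_s(),robot.current_joint_positions(),T)
for psi0 in list(range(-180,180,10)):
    r=[j if (j:=robot.inverse_kinematics([.643,.169,z],horiz(psi0,1))) is None else np.round(j) for z in (.07,.2)]
    if r[0] is not None: print(psi0,r)
E
```

```text
bottle [([104, 226, 104, 76], 0.83), ([286, 286, 59, 92], 0.79), ([220, 171, 73, 66], 0.6)]
square_holder [([461, 209, 76, 80], 0.89)]
3.275 [-35.6155  19.5007  45.4593  87.1838 -14.0263  79.203   85.9174] [[-0.9666  0.2565 -0.0005  0.54  ]
 [ 0.2565  0.9666  0.0007  0.0016]
 [ 0.0007  0.0006 -1.      0.2697]
 [ 0.      0.      0.      1.    ]]
-90 [array([-58.,  98.,  73.,  39.,   3., 108., 163.]), array([-60.,  86.,  71.,  46.,  13., 106., 168.])]
-80 [array([-62.,  87.,  50.,  55.,  26.,  95., 150.]), array([-57.,  70.,  32.,  60.,  47., 102., 148.])]
-70 [array([-59.,  76.,  28.,  68.,  49.,  91., 135.]), array([-60.,  64.,  28.,  73.,  54.,  94., 141.])]
-60 [array([-64.,  72.,  28.,  80.,  55.,  81., 128.]), array([-64.,  59.,  29.,  84.,  60.,  84., 135.])]
-50 [array([-69.,  70.,  31.,  91.,  62.,  71., 121.]), array([-69.,  56.,  32.,  96.,  67.,  74., 129.])]
-40 [array([-74.,  70.,  35., 101.,  71.,  61., 111.]), array([-74.,  54.,  36., 106.,  76.,  65., 120.])]
-30 [array([-79.,  72.,  40., 111.,  83.,  52.,  96.]), array([-78.,  53.,  40., 115.,  89.,  58., 107.])]
-20 
[... 889 characters left out ...]
.,  79.]), array([ 58.,  67., -62., 112., -77.,  36.,  68.])]
70 [array([ 38.,  68., -31.,  99., -76.,  65.,  70.]), array([ 37.,  53., -31., 103., -81.,  68.,  60.])]
80 [array([ 22.,  66., -10.,  89., -79.,  85.,  64.]), array([ 29.,  54., -20.,  93., -75.,  81.,  53.])]
90 [array([ 20.,  69., -10.,  78., -71.,  92.,  56.]), array([ 15.,  56.,  -2.,  83., -78.,  98.,  49.])]
100 [array([  7.,  73.,  11.,  67., -81., 111.,  53.]), array([ 15.,  61.,  -4.,  71., -72., 105.,  44.])]
110 [array([ 15.,  79., -10.,  53., -61., 108.,  43.]), array([ 13.,  67.,  -5.,  58., -68., 112.,  38.])]
120 [array([ 14.,  86., -20.,  36., -50., 116.,  34.]), array([ 18.,  76., -31.,  42., -47., 114.,  25.])]
```

View pics/w1.png

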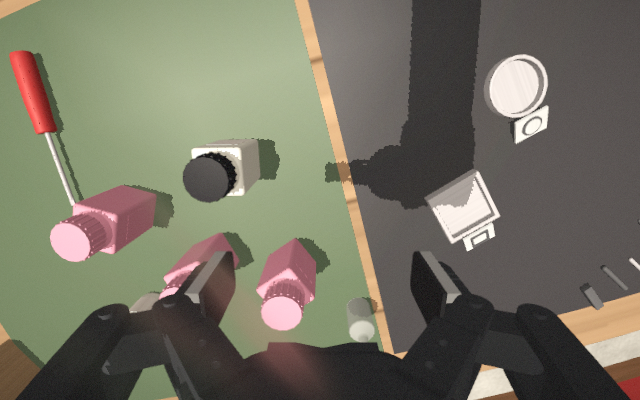

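View pics/s1.png

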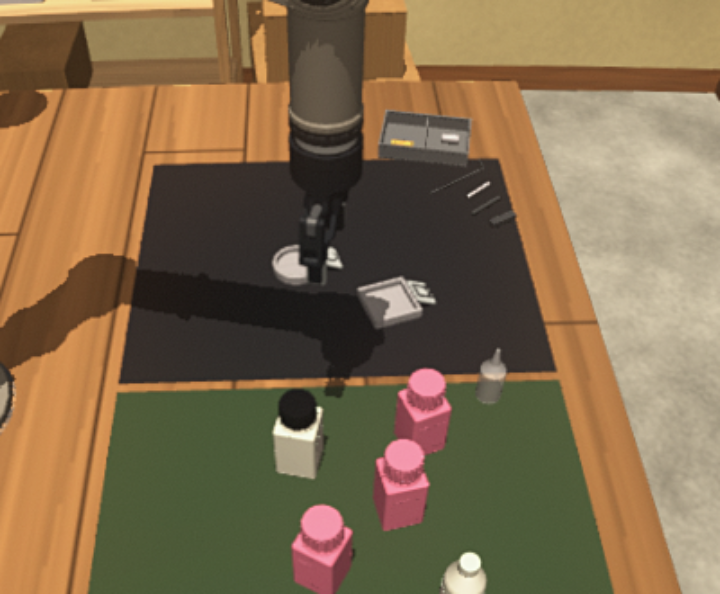

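```bash
python3 - <<'E'
import cv2,numpy as np
a=cv2.imread("pics/w1.png")
c=[cv2.resize(a[y:y+100,x:x+100],(400,400),interpolation=cv2.INTER_CUBIC) for x,y in((175,125),(415,155))]
cv2.imwrite("pics/w1c.png",np.hstack(c))
E
```

```text
(no output)
```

View pics/w1c.png

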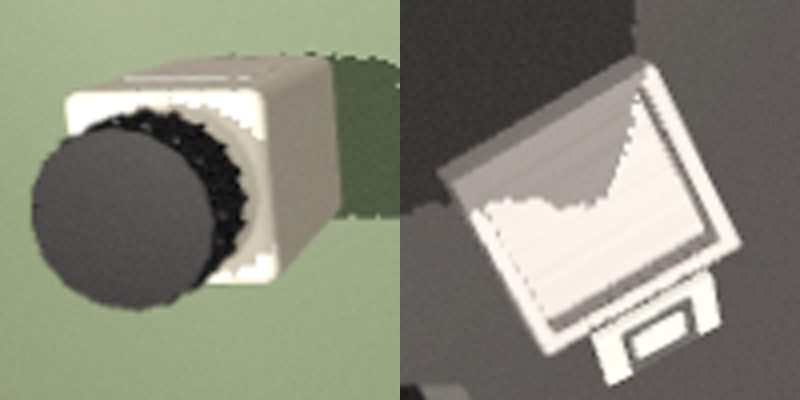

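```bash
python3 - <<'E'
from h import *
np.set_printoptions(precision=4,suppress=True)
T=np.load("T1.npy")
P=lambda x,y,z:at_z("wrist",(175+x/4,125+y/4),z,T)[:2]
H=lambda x,y,z:at_z("wrist",(415+(x-400)/4,155+y/4),z,T)[:2]
print("cap",P(123,218,.124)); a,b,c=P(66,95,.09),P(264,90,.09),P(275,280,.09); ang=lambda v:np.degrees(np.arctan2(v[1],v[0]))
print("top",a,b,c,"mid",(a+c)/2,np.linalg.norm(b-a),np.linalg.norm(c-b),ang(b-a),ang(c-b))
d,e=P(332,60,0),P(340,212,0); print("base",d,e,np.linalg.norm(e-d),ang(e-d),"centre",(d+e)/2-(b-a)/2)
q=[H(*p,.016) for p in((440,175),(655,62),(742,243),(548,355))]; print(q,np.mean(q,0),[(np.linalg.norm(q[(i+1)%4]-q[i]),ang(q[(i+1)%4]-q[i])) for i in range(4)])
E
```

```text
cap [ 0.5015 -0.1008]
top [ 0.4717 -0.1186] [ 0.4838 -0.0691] [ 0.5319 -0.0827] mid [ 0.5018 -0.1006] 0.050986375536889256 0.049918318605286824 76.22808044353567 -15.786729169679552
base [ 0.485  -0.0708] [ 0.5337 -0.084 ] 0.05043619882324949 -15.123038926870487 centre [ 0.5033 -0.1022]
[array([0.6131, 0.1216]), array([0.5933, 0.196 ]), array([0.6637, 0.2186]), array([0.6875, 0.148 ])] [0.6394 0.1711] [(np.float64(0.07705399306372736), np.float64(104.86835371170662)), (np.float64(0.07393269895198278), np.float64(17.814989321316013)), (np.float64(0.07457514366869246), np.float64(-71.38032733688482)), (np.float64(0.07897704962028518), np.float64(-160.4549811825999))]
```

```bash
cat > fk.py <<'E'
import numpy as np, itertools
al=np.radians([0,-90,90,90,90,90,-90]); A=[0,0,0,.0525,.0775,0,.076]; D=[.267,0,.293,0,.3425,0,.097]
def fk(q):
    T=np.eye(4); out=[]
    for i in range(7):
        c,s,ca,sa=np.cos(q[i]),np.sin(q[i]),np.cos(al[i]),np.sin(al[i])
        T=T@np.array([[c,-s,0,A[i]],[s*ca,c*ca,-sa,-D[i]*sa],[s*sa,c*sa,ca,D[i]*ca],[0,0,0,1]]); out.append(T[:3,3].copy())
    return T,out
E
python3 - <<'E' 2>/dev/null
from h import *; import fk,itertools
np.set_printoptions(precision=3,suppress=True)
js=[np.radians([-77.848,17.813,.802,86.603,-.252,75.585,-1.558]),np.radians(robot.current_joint_positions())]
ps=[np.array([.138,.532,.248]),robot.current_tool_pos()]
best=[]
for s in itertools.product((1,-1),repeat=5):
    s=np.array((1,)+s+(1,)); P=[(lambda T:T[:3,3]+T[:3,2]*.172)(fk.fk(j*s)[0]) for j in js]
    best.append((sum(abs(np.hypot(*p[:2])-np.hypot(*t[:2]))+abs(p[2]-t[2]) for p,t in zip(P,ps)),s,P))
best.sort(key=lambda b:b[0]); print(best[:2],ps)
psi=-105; hd=np.array([np.cos(np.radians(psi)),np.sin(np.radians(psi)),0]); B=np.array([.5025,-.101,.062])
o=horiz(psi,1)
for d,z in((0,.062),(.13,.062),(.13,.2)):
    print(robot.inverse_kinematics(B-hd*d+[0,0,z-.062],o))
robot.move_to(B-hd*.13+[0,0,.138],o)
print(robot.current_joint_positions(),robot.current_time_s(),tool_T())
s=vision.grab_frame("side"); cv2.imwrite("pics/s2.png",cv2.resize(s[0:330,120:520,::-1],(720,594)))
E
```

```text
[(np.float64(0.08840711342817145), array([ 1,  1,  1,  1, -1,  1,  1]), [array([ 0.12 , -0.517,  0.202]), array([0.507, 0.137, 0.261])]), (np.float64(0.08840711342817156), array([ 1,  1, -1,  1,  1,  1,  1]), [array([ 0.103, -0.52 ,  0.202]), array([ 0.033, -0.524,  0.261])])] [array([0.138, 0.532, 0.248]), array([0.54 , 0.001, 0.27 ])]
[-43.094  72.797  31.346  84.849  35.595  90.718 128.183]
[-45.86   76.96   28.079  67.352  32.929 106.057 132.687]
[-48.49   64.863  32.35   72.536  37.81  108.761 140.518]
[-48.441  64.78   32.514  72.509  37.814 108.745 140.454] 4.1833 [[-0.004 -0.966 -0.26   0.537]
 [ 0.001  0.26  -0.966  0.024]
 [ 1.    -0.004 -0.001  0.201]
 [ 0.     0.     0.     1.   ]]
```

View pics/s2.png

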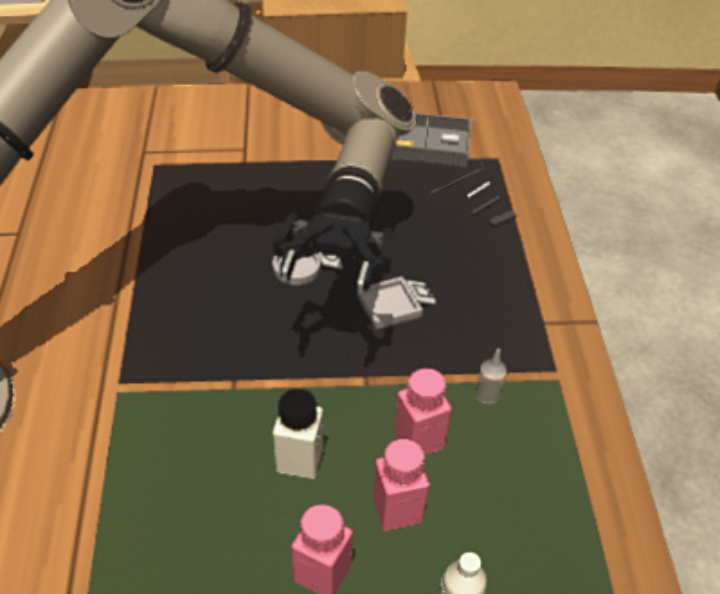

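```bash
cat >> h.py <<'E'
def hd(psi): return np.array([np.cos(np.radians(psi)),np.sin(np.radians(psi)),0])
def tcp(xy,z,psi): return np.array([xy[0],xy[1],z])+.002*hd(psi)
def stat(s): print(s,"t",round(robot.current_time_s(),2),"pos",np.round(robot.current_tool_pos(),4),"gap",round(robot.current_finger_gap(),3),"F",np.round(robot.current_contact_force(),1),"j7",round(robot.current_joint_positions()[6]))
E
python3 - <<'E' 2>&1 | grep -v -i gimbal
from h import *
B=[.5025,-.101]; psi=-105; o=horiz(psi,1,15); g=tcp(B,.062,psi)
fingers.gripper_to(1.0,50)
pre=g-.12*hd(psi)
robot.line_to(pre+[0,0,.06],o,.25); robot.line_to(pre,None,.15); stat("pre")
print(robot.line_to(g,None,.1,f_stop=6)); stat("at")
fingers.gripper_to(0.0,50); stat("grip")
im=vision.grab_frame("scene"); cv2.imwrite("pics/s3.png",cv2.resize(im[130:310,170:440,::-1],(800,533)))
E
```

```text
pre t 5.47 pos [0.5333 0.013  0.0624] gap 1.005 F [ 0.3 -0.1  0.9] j7 132
False
at t 6.82 pos [ 0.5025 -0.1021  0.0616] gap 1.006 F [0.7 0.2 0.2] j7 130
grip t 7.22 pos [ 0.5021 -0.1025  0.0619] gap 0.602 F [0.2 2.2 0.8] j7 130
```

View pics/s3.png

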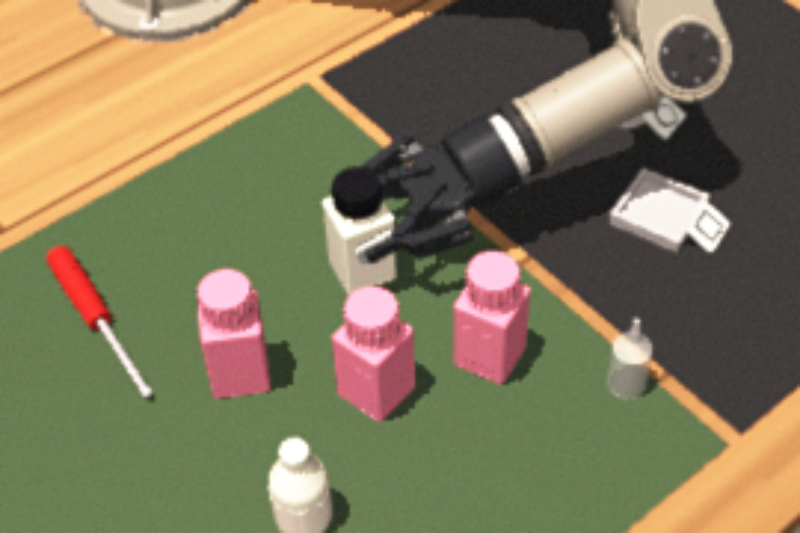

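```bash
cat >> h.py <<'E'
def down(z,v=.03,f=5):
    p=robot.current_tool_pos(); r=robot.line_to([p[0],p[1],z+.015],None,.1); r=robot.line_to([p[0],p[1],z-.004],None,v,f_stop=f); stat("down hit=%s"%r)
E
python3 - <<'E' 2>&1 | grep -v -i gimbal
from h import *
S=[.49,-.11]; psi=-65
for z,u,t in((.062,1,15),(.062,1,0),(.16,1,0),(.16,0,0),(.062,0,0)): print(z,u,t,np.round(robot.inverse_kinematics(tcp(S,z,psi),horiz(psi,u,t)) ,0))
p=robot.current_tool_pos(); robot.line_to(p+[0,0,.08],None,.12); stat("lift")
robot.line_to(tcp(S,.142,psi),horiz(psi,1,15),.1); stat("moved")
down(.062); fingers.gripper_to(1.0); stat("open")
robot.line_to(tcp(S,.062,psi),horiz(psi,1,0),.1); stat("pitched")
im=vision.grab_frame("side"); cv2.imwrite("pics/s4.png",cv2.resize(im[0:330,120:520,::-1],(720,594)))
E
```

```text
0.062 1 15 [-64.  57.  39. 127.  67.  46. 105.]
0.062 1 0 [-66.  72.  38. 122.  63.  54.  98.]
0.16 1 0 [-67.  57.  42. 127.  68.  59. 105.]
0.16 0 0 [-87.  89.  73. 128.  20.  27. -32.]
0.062 0 0 [-88. 101.  66. 123.   3.  28. -29.]
lift t 8.09 pos [ 0.5017 -0.1023  0.1411] gap 0.602 F [-0.1 -0.3 -3.3] j7 135
moved t 8.97 pos [ 0.4918 -0.1111  0.1418] gap 0.606 F [-0.1 -0.8 -2.1] j7 112
down hit=True t 10.29 pos [ 0.492  -0.1109  0.0619] gap 0.604 F [-1.   0.3  3. ] j7 102
open t 10.73 pos [ 0.4917 -0.1101  0.0604] gap 1.002 F [-0.   0.1  0.2] j7 102
pitched t 11.15 pos [ 0.4909 -0.1119  0.0619] gap 0.999 F [ 0.2  0.1 -0.1] j7 95
```

View pics/s4.png

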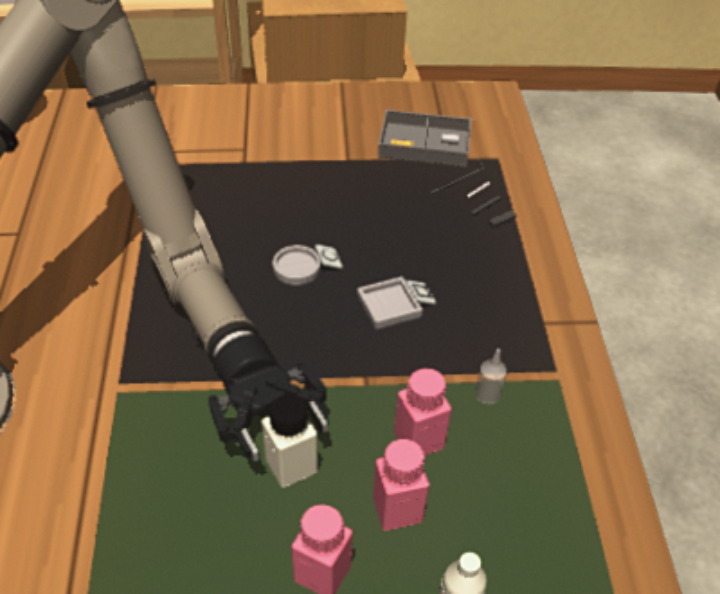

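```bash
python3 - <<'E' 2>&1 | grep -v -i gimbal
from h import *
S=[.49,-.11]; psi=-65
fingers.gripper_to(0.0,50); stat("grip"); p=robot.current_tool_pos()
robot.line_to([p[0],p[1],.16],horiz(psi,1,0),.12); stat("lift")
j=np.array(robot.current_joint_positions()); j[6]-=180; robot.move_j(j); stat("flip")
print(np.round(tool_T()[:3,:3],3).tolist())
robot.line_to([p[0],p[1],.10],horiz(psi,0,0),.1); print(np.round(tool_T()[:3,0],3))
down(.062); fingers.gripper_to(1.0); stat("open")
q=robot.current_tool_pos(); robot.line_to(q-.13*hd(psi),None,.12); robot.pause(1.6); stat("stood")
im=vision.grab_frame("side"); cv2.imwrite("pics/s5.png",cv2.resize(im[0:330,120:520,::-1],(720,594)))
E
```

```text
grip t 11.61 pos [ 0.4911 -0.112   0.0632] gap 0.603 F [0.4 0.2 3. ] j7 95
lift t 12.57 pos [ 0.491  -0.1117  0.159 ] gap 0.6 F [ 0.4 -0.5 -2.4] j7 103
flip t 15.22 pos [ 0.491  -0.1117  0.159 ] gap 0.605 F [-0.5  0.2 -3.2] j7 -77
[[-0.002, 0.906, 0.423], [0.001, 0.423, -0.906], [-1.0, -0.001, -0.002]]
[ 0.001 -0.001 -1.   ]
down hit=True t 16.9 pos [ 0.4912 -0.1119  0.0613] gap 0.603 F [-0.2  1.6  3.3] j7 -85
open t 17.34 pos [ 0.4912 -0.1113  0.0593] gap 0.999 F [ 0.7 -1.2  0.2] j7 -85
stood t 20.18 pos [0.4363 0.0065 0.0593] gap 0.996 F [ 1.8  0.3 -0.1] j7 -78
```

View pics/s5.png

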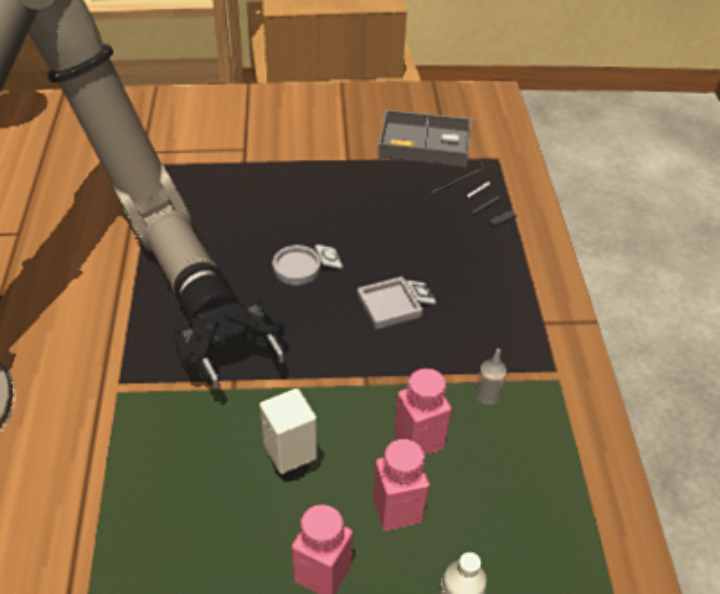

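The bottle stands free on its cap, with its body at about (288,432) in the crop and the gripper clear of it. Next: turn it back upright and set it down, so I can regrip with the tool tilted.

```bash
python3 - <<'E' 2>&1 | grep -v -i gimbal
from h import *
psi=-65
q=np.array([.4912,-.1113,.061])
print(robot.line_to(q,horiz(psi,0,0),.1,f_stop=6)); fingers.gripper_to(0.0,50); stat("grip")
robot.line_to([q[0],q[1],.16],None,.12)
j=np.array(robot.current_joint_positions()); j[6]+=180; robot.move_j(j); stat("flip")
robot.line_to([q[0],q[1],.10],horiz(psi,1,0),.1)
down(.062); fingers.gripper_to(1.0); stat("open")
robot.line_to([q[0],q[1],.062],horiz(psi,1,15),.1)
fingers.gripper_to(0.0,50); stat("regrip")
im=vision.grab_frame("side"); cv2.imwrite("pics/s6.png",cv2.resize(im[0:330,120:520,::-1],(720,594)))
H=[.640,.170]; ph=-72.5
for z in (.067,.16): print(robot.inverse_kinematics(tcp(H,z,ph),horiz(ph,1,15)))
E
```

```text
False
grip t 22.08 pos [ 0.4913 -0.1109  0.0609] gap 0.6 F [-1.1  1.8  0.5] j7 -85
flip t 25.71 pos [ 0.4912 -0.1111  0.1591] gap 0.603 F [-0.6 -0.3 -1.7] j7 103
down hit=True t 27.33 pos [ 0.4913 -0.1114  0.0635] gap 0.601 F [0.2 1.  3.9] j7 95
open t 27.77 pos [ 0.4913 -0.1107  0.0614] gap 1.001 F [ 0.5 -0.3 -0.4] j7 95
regrip t 28.59 pos [ 0.4911 -0.1109  0.0609] gap 0.603 F [-0.1  0.3 -2. ] j7 102
[-58.75481508  68.36900665  29.06863995  70.33487026  39.45245773
  83.93525816 140.28813143]
[-59.28970462  60.40990024  29.89619087  71.66974702  42.17371964
  87.23927653 145.40036671]
```

View pics/s6.png

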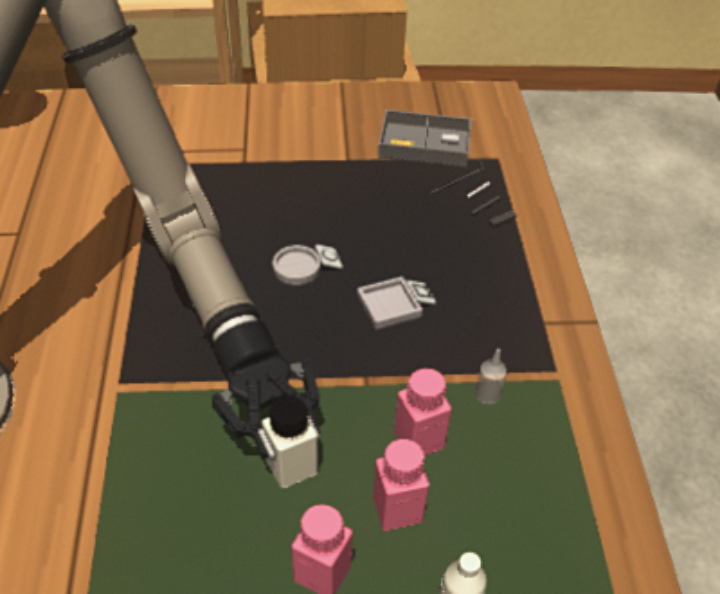

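```bash
python3 - <<'E' 2>&1 | grep -v -i gimbal
from h import *
H=[.641,.1695]; ph=-72.5; o=horiz(ph,1,15)
p=robot.current_tool_pos(); robot.line_to([p[0],p[1],.15],None,.12)
robot.line_to(tcp(H,.15,ph),o,.15); robot.line_to(tcp(H,.083,ph),o,.1); robot.pause(.3); stat("hover")
print(np.round(tool_T()[:3,:3],3).tolist())
a=vision.grab_frame("side");b=vision.grab_frame("scene")
f=lambda i,x,y:cv2.resize(i[y:y+120,x:x+80,::-1],(400,600),interpolation=cv2.INTER_CUBIC)
cv2.imwrite("pics/s7.png",np.hstack([f(a,295,90),f(b,355,120)]))
E
```

```text
hover t 32.9 pos [0.6418 0.1677 0.0837] gap 0.602 F [ 0.2 -0.1 -2.4] j7 140
[[0.077, -0.954, 0.291], [-0.248, -0.301, -0.921], [0.966, -0.001, -0.259]]
```

View pics/s7.png

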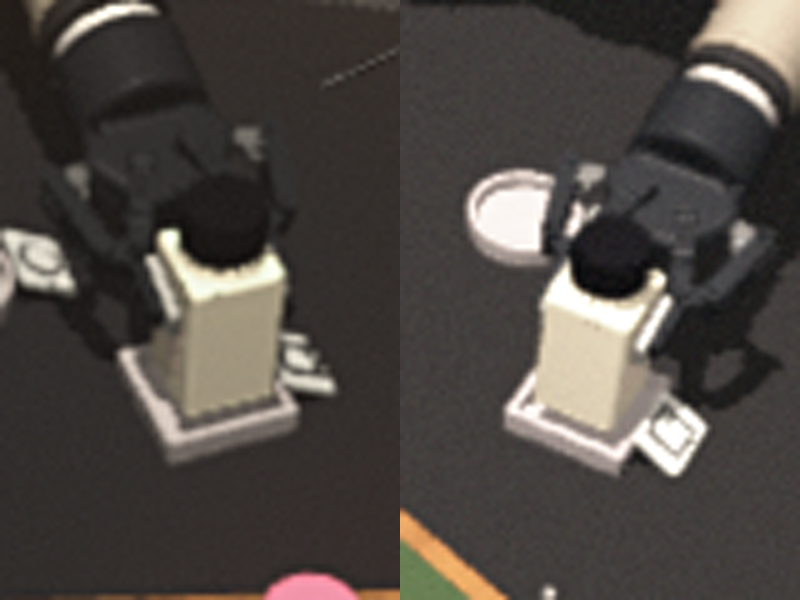

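```bash
python3 - <<'E'
from h import *
np.set_printoptions(precision=4,suppress=True)
A=lambda x,y,z:at_z("side",(295+x/5,90+y/5),z)[:2]
B=lambda x,y,z:at_z("scene",(355+(x-400)/5,120+y/5),z)[:2]
c,s=np.cos(np.radians(17.5)),np.sin(np.radians(17.5)); Rt=np.array([[c,s],[-s,c]])
L=lambda p:Rt@(p-[.641,.1695])
print("side holder corners",[L(A(*p,.016)) for p in((120,350),(170,440),(297,402))])
print("side bottle base",[L(A(*p,.022)) for p in((185,418),(282,395))])
print("scene holder",[L(B(*p,.016)) for p in((507,406),(618,452))])
print("scene bottle",[L(B(*p,.022)) for p in((538,400),(618,432))])
E
```

```text
side holder corners [array([-0.0365,  0.0353]), array([-0.0355, -0.0356]), array([ 0.0386, -0.0326])]
side bottle base [array([-0.0246, -0.0287]), array([ 0.0304, -0.0303])]
scene holder [array([-0.0365, -0.0343]), array([ 0.0348, -0.0323])]
scene bottle [array([-0.0211, -0.0255]), array([ 0.0298, -0.0234])]
```

```bash
python3 - <<'E' 2>&1 | grep -v -i gimbal
from h import *
c,s=np.cos(np.radians(17.5)),np.sin(np.radians(17.5)); d=np.array([[c,-s],[s,c]])@[-.0025,.0025]
H=np.array([.641,.1695])+d; ph=-72.5; o=horiz(ph,1,15)
robot.line_to(tcp(H,.083,ph),o,.05); p=tcp(H,.062,ph)
hit=robot.line_to(p,o,.02,f_stop=5); stat("down %s"%hit)
E
```

```text
down True t 34.08 pos [0.6384 0.1693 0.066 ] gap 0.603 F [0.7 1.5 3.6] j7 138
```

Contact came at z = 0.066, which matches the holder floor (0.061 + 0.005), so I can release.

```bash
python3 - <<'E' 2>&1 | grep -v -i gimbal
from h import *
fingers.gripper_to(1.0); stat("open")
q=robot.current_tool_pos()
try: robot.line_to(q-.12*hd(-72.5)+[0,0,.03],None,.1)
except robot.PlanningError as e:
    print(e); robot.line_to(q-.09*hd(-72.5)+[0,0,.02],None,.1)
robot.pause(.5); stat("away")
a=vision.grab_frame("side");b=vision.grab_frame("scene")
cv2.imwrite("pics/s8.png",np.hstack([cv2.resize(a[100:380,180:460,::-1],(400,400)),cv2.resize(b[120:320,200:400+40,::-1],(400,333)) if 0 else cv2.resize(b[120:320,220:420,::-1],(400,400))]))
E
```

```text
open t 34.52 pos [0.6372 0.1693 0.0631] gap 0.996 F [0.3 0.4 0. ] j7 138
away t 36.4 pos [0.6011 0.2838 0.0931] gap 0.998 F [ 0.9 -0.7 -0.5] j7 143
```

View pics/s8.png

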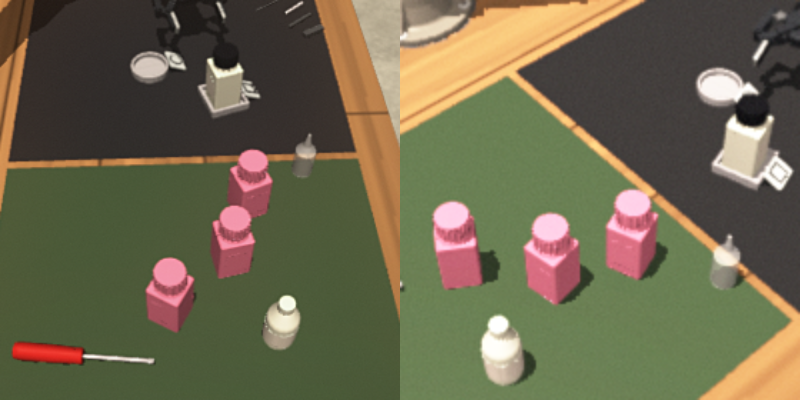

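Both views show the bottle upright in the square holder, the gripper clear of it and the other things where they were.

```bash
python3 -c "
from station import robot,workorder
workorder.close_job(); print(robot.current_time_s())"
```

```text
the job is handed in; nothing more can be done
the job is handed in; nothing more can be done
```

The white bottle is standing upright in the square holder, and the job is handed in. The robot clock read about 36.5 s of the 72 s allowed.

- **Repositioning:** I first moved the bottle a short way on the green mat, to keep the wrist clear of the holders.
- **Standing on its cap:** I turned it over and set it on its cap on the green mat. It stood there with the gripper open and backed off for over 2 s, and a picture showed it standing free.
- **Putting it away:** I turned it upright again and carried it to the holder. A check just above the rim showed it about 3 mm off centre each way, so I corrected by 2.5 mm each way before lowering. It touched down at the height expected for the holder floor.

The last side and scene pictures, taken after release, show the bottle upright in the holder and the gripper clear. The pink look-alikes, round bottle, dropper and screwdriver look unmoved. I compared these by eye and did not measure them again. None of my checks failed. The camera estimates of the holder's position differed by 2 to 5 mm, within the 6 mm clearance on each side.

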